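Set the alternator tester to plus and press test

TASK

Set the alternator tester for the charging test: with a fingertip, push the upright tab of its rotary selector around until the pointer points squarely at the middle of the tag with the plus sign. Only then press the round test button fully in, let it spring back and move clear. Do not pick up or lift anything, the selector included, and leave the loose parts on and around the tester where they stand.

Things in the scene. Friction and masses are not known exactly. Their poses are not given: they have to be found in the camera images.
- tester: alternator tester, a fixed low grey steel console 270 x 280 mm, 60 mm high, with a flat dark top (top face 60 mm above the table). Origin: centre of its underside, directly below the selector's axis. Its x axis points away from the button towards the fan of tags, z up. The button lies on its -x side, a round meter (68 mm across, 15 mm high) on its -x,-y corner.
- selector_axis (a point): the selector's vertical axis of rotation, at the height of the selector disc's upper face (78 mm above the table). The selector is a black disc 124 mm across and 10 mm thick with one upright aluminium tab and a pointer nose on its rim in line with the tab.
- selector_tab (a point): centre of the upright tab that stands on the disc, 48 mm from the axis: 24 mm long radially, 10 mm thick in the direction of rotation, from the disc's upper face (78 mm above the table) to 111 mm above the table; this point is 94 mm above the table. A steel hub 32 mm across rises 10 mm above the disc at the axis.
- selector_aim (a point): the point at which the selector points: in line with tab and pointer nose, 105 mm from the axis (the nose itself ends at 83 mm). It turns with the selector, at the radius of the tag centres.
- selector (a joint): angle of the selector (rad), 0 when tab and pointer lie along the console's +x axis, growing counter-clockwise seen from above; stops at -1.8 and 1.8. It turns against light friction (about 0.08 N m, 2 N at the tab), has no clicks and stays where it is left.
- selector_lift (a joint): how far the selector has been lifted off its spindle (m): 0 seated, where its weight (0.3 kg) and a light friction keep it; at most 0.03. It must stay seated.
- plus_mark (a point): centre of the top of the tag with the plus sign, 105 mm from the selector's axis and 64 mm above the table. Four round black tags, 42 mm across, lie on the console around the disc at -85, -45, 45 and 85 degrees of selector angle, each with a raised aluminium symbol: a plus (32 mm), a single bar, a solid square, an open ring. Which tag is in which place changes.
- test_button (a joint): travel of the test button (m): 0 released, 0.006 fully in; a spring returns it; fully in takes about 5 N.
- test_button_top (a point): centre of the top of the round black test button, 30 mm across, in a steel housing, pressed straight down; 95 mm from the selector's axis on the console's -x side.
- socket: steel socket, 24 mm across, 38 mm tall, standing loose on a near corner of the console's top; origin at its underside
- alternator: dismounted alternator, aluminium drum 124 mm across, 90 mm tall plus a shaft stub to 135 mm, loose on the table to the left (+y) of the console; origin at its underside
- pulley: steel V-belt pulley, 66 mm across, 30 mm tall, loose on the table to the right (-y) of the console; origin at its underside
- brush_holder: black carbon brush holder, 76 x 30 x 16 mm, loose on the table to the right of the console; origin at its underside
- canister: black capacitor canister, 84 mm across, 116 mm tall, loose, far right on the table; origin at its underside
- tin: tin can, 90 mm across, 75 mm tall, loose, far left on the table; origin at its underside
- spanner: spanner 200 mm long, loose, flat on the table, far right

How it is judged:
By the outcome, as a careful person would: the job done as asked, in the order asked, and still so for the second after the job is handed in, with the robot touching nothing.
It also fails if it takes over 51 s, if anything falls off the work surface, if the arm or the gripper's body presses on something with over 40 N, if the wrist force passes 120 N, or if a joint passes its speed limit or range.

ROBOT

A 7-joint arm with a two-finger parallel gripper is mounted at the origin on the work surface. World frame = base frame: x ahead of the robot, y to its left, z up, the work surface at z = 0. Lengths are in m, angles in degrees, forces in N, time in s.
With the tool pointing down it reaches from about 0.425 to 1.025 m from the base axis. Payload 3.6 kg.
Tool frame: the origin (TCP) lies midway between the tips of the shut fingers; the grasp point (between the pads) lies 19 mm behind it; z points along the fingers, y is the direction in which the jaws open and shut (so a half turn about z gives the same grasp; the last joint's range is limited). The gripper opens to 85 mm and grips with 20 to 120 N. Pads are 22 mm wide; open, the fingers measure 114 mm over their backs; the gripper's body (76 mm by 85 mm) begins 54 mm behind the grasp point. The pads swing forward as they close: fully open they stand 13 mm farther back than shut.
Start: joints at [-71.018, 33.873, 2.773, 92.16, -1.908, 54.013, -1.931], TCP at [0.299, 0.661, 0.206] pointing down, gripper open.
Joint ranges: [-153.93, 153.93], [-27.13, 128.08], [-72.61, 78.16], [10.71, 143.7], [-87.88, 267.88], [4.46, 118.87], [-176.78, 176.78]. Speed limits (degrees/s): [147.25, 147.25, 180, 180, 180, 180, 180].

INTERFACE

Orientations are given as [roll, pitch, yaw] about the fixed x, y, z axes, in that order (R = Rz(yaw) Ry(pitch) Rx(roll)).
In Python, from workcell import telemetry, get_image, camera_model, workorder gives the robot as it stands. The module is installed in compiled form; this text tells all that it offers.
- The arm moves only by the tool arm_command, never from a script. Its argument "steps" is a list of rows, each a list of 3 entries, a list of its own where there are three numbers: the shift along the world's x, y, z in cm, then the turn about the world's z in rad, then the closure in counts, from 0 (fully open) to 255 (shut). A call has exactly 5 rows; each row is the pose to reach, as a shift and turn from the pose commanded when the call began; what a row does not reach only later rows make up. A row lasts 1/8 s, in which the tool goes at most 62.5 mm and 10.7 degrees, less where a joint would pass 70% of its speed; a pose out of reach is approached as far as the arm can. A call with a gripper value outside its range is refused whole. The fingers move at their own pace and stop on an object; "grip_force" is the grip in N (left out, the last holds). Time passes only in rows, so rows that repeat a pose let the fingers close, or fill a call up. It gives the time, the measured TCP pose, the force and the opening at its end, in the units of the state.
- telemetry.sense(): the state, without advancing time (a new reading comes with each control period).
- get_image(name): name is "side" or "top"; returns the picture (480x640x3 uint8, red, green, blue); there is no depth.
- camera_model(name): a dict with "mtx" (3x3 intrinsics, pixels), "k1" (the pictures are not rectified: a ray, as slopes to the right and down, at radius r is drawn at 1 + k1 r^2 times it, then the intrinsics apply), "extrinsics" (4x4, takes a point from camera to world coordinates). Camera axes: x right, y down, z forward; pixel columns grow to the right and rows downward; lengths in m; the calibration is good to about 2 mm. A picture is of the moment at which its call begins. camera_model takes no time and is no camera call.
- workorder.sign_off(): hands the job in, once; it reports no verdict.
The state is a dict: "time_s": time; "joints": joint angles; "qd": joint speeds; "tau": joint torques, N m; "tcp_pos": TCP position; "tool_rot": TCP orientation; "ft_force": force on the tool from outside, world axes, zero at the start; "wrist_torque": the same for the moment, N m; "grip_width": finger opening in m.
Only numpy, scipy, OpenCV 4.12 (cv2) and the standard library are available. Lean on these libraries where they do the work, as an engineer would, in place of code of your own. Each camera call takes 0.05 s, during which the arm holds its last target. There are 200 camera calls.

## Working session

There is one attempt and no reset: what is moved stays moved. The work goes in short steps, Python scripts to look and compute and a tool call to move; the robot and the scene stay as the last step left them, time stands still between calls to the robot, and variables do not carry over. Pictures are saved under pics/ and viewed, about 8 in all and at most 12, crops included, and the job is handed in when it is done.

Besides the shell and the picture viewer there is one more tool, called after ">>>" as name([rows], argument=value, ...), one row to a line, values as JSON. arm_command: Moves the arm, as the interface text tells. Its arguments: {"type":"object","properties":{"steps":{"type":"array","items":{"type":"array"}},"grip_force":{"type":"number"}},"required":["steps"]}

```bash
mkdir -p pics
cat > h.py <<'E'
import numpy as np, cv2
from workcell import telemetry, get_image, camera_model, workorder
def ray(name,u,v):
    m=camera_model(name);K=np.array(m["mtx"]);T=np.array(m["extrinsics"])
    x=np.linalg.solve(K,[u,v,1])[:2]; s=x.copy()
    for _ in range(30): s=x/(1+m["k1"]*(s@s))
    return T[:3,3],T[:3,:3]@np.r_[s,1]
def onplane(name,u,v,z):
    o,d=ray(name,u,v); return o+d*(z-o[2])/d[2]
def proj(name,p):
    m=camera_model(name);K=np.array(m["mtx"]);T=np.array(m["extrinsics"])
    q=T[:3,:3].T@(np.asarray(p)-T[:3,3]); s=q[:2]/q[2]; s=s*(1+m["k1"]*(s@s))
    return (K@np.r_[s,1])[:2]
def snap(name,f):
    im=cv2.cvtColor(get_image(name),cv2.COLOR_RGB2BGR); cv2.imwrite("pics/"+f,im); return im
E
python3 - <<'E'
from h import *
for n in("top","side"):
    snap(n,n+"0.png"); m=camera_model(n); print(n,np.round(m["mtx"],1).tolist(),m["k1"],np.round(m["extrinsics"],3).tolist())
print(telemetry.sense())
E
```

```text
top [[478.5, 0.0, 320.4], [0.0, 478.5, 234.2], [0.0, 0.0, 1.0]] -0.07205102748876867 [[-0.026, -0.994, 0.109, 0.416], [-1.0, 0.026, -0.004, 0.008], [0.001, -0.109, -0.994, 1.3], [0.0, 0.0, 0.0, 1.0]]
side [[513.5, 0.0, 319.7], [0.0, 513.5, 238.1], [0.0, 0.0, 1.0]] -0.14259263412906711 [[-0.989, -0.114, 0.098, 0.368], [-0.15, 0.729, -0.667, 1.118], [0.005, -0.675, -0.738, 1.341], [0.0, 0.0, 0.0, 1.0]]
{'time_s': 0.1, 'joints': array([-71.01725432,  33.920372  ,   2.76537999,  92.22940711,
        -1.90811927,  54.01315016,  -1.93170285]), 'qd': array([-0.01739758, -0.04924445, -0.09355278, -0.1348819 ,  0.03715839,
        0.09043096, -0.09867561]), 'tau': array([ 4.96351815e-03, -5.49995828e+01,  1.55334357e+00, -1.98824197e+01,
        9.72893526e-03,  3.84960818e-03, -1.74386553e-06]), 'tcp_pos': array([0.29844571, 0.65983821, 0.20505324]), 'tool_rot': array([-1.79883241e+02,  5.15024829e-03,  1.55665621e+02]), 'ft_force': array([ 0.06787216, -0.32812526, -0.2767813 ]), 'wrist_torque': array([0.00651229, 0.07101919, 0.01526598]), 'grip_width': 0.08534903290610414}
```

View pics/top0.png

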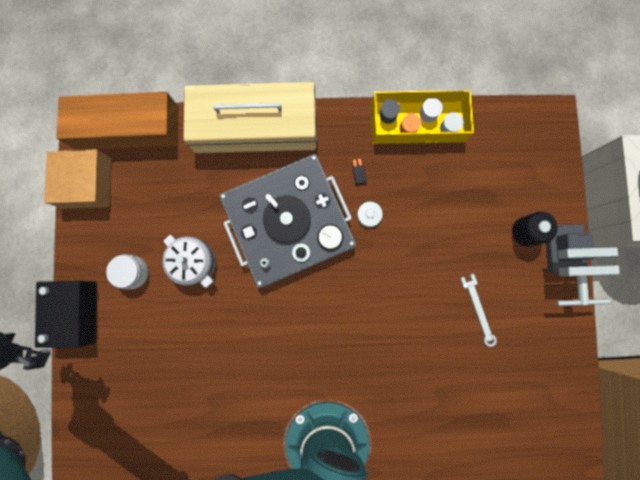

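View pics/side0.png

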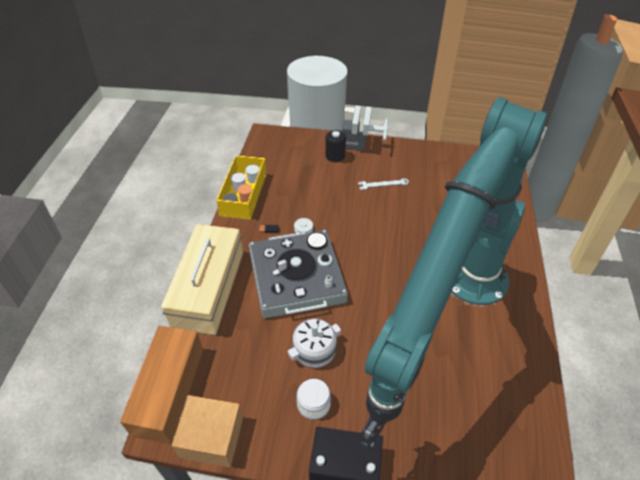

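Run:
```python
from h import *
a=cv2.imread("pics/top0.png")[145:300,210:365]; b=cv2.imread("pics/side0.png")[225:320,240:355]
a=cv2.resize(a,(400,400),interpolation=cv2.INTER_CUBIC); b=cv2.resize(b,(400,330),interpolation=cv2.INTER_CUBIC)
c=np.zeros((400,800,3),np.uint8); c[:,:400]=a; c[:330,400:]=b; cv2.imwrite("pics/crop0.png",c)
# bright (aluminium/steel) blobs on console, top view
g=cv2.imread("pics/top0.png"); hsv=cv2.cvtColor(g,cv2.COLOR_BGR2HSV)
for nm,box in(("top",(225,165,350,280)),("side",(255,230,345,305))):
    g=cv2.imread(f"pics/{nm}0.png"); x0,y0,x1,y1=box
    m=(cv2.cvtColor(g,cv2.COLOR_BGR2GRAY)[y0:y1,x0:x1]>150).astype(np.uint8)
    n,_,st,ce=cv2.connectedComponentsWithStats(m)
    for i in range(1,n):
        if st[i,4]>5: print(nm,np.round(ce[i]+[x0,y0],1),st[i,2:5])
```

```text
top [301.4 182.2] [ 14  14 127]
top [339.6 196.7] [ 24  45 174]
top [270.8 199.7] [13 13 81]
top [321.9 200. ] [13 13 91]
top [249.3 204.5] [13  8 53]
top [285.9 217.7] [ 13  13 127]
top [233.9 243.4] [ 23  46 172]
top [248.1 231.6] [11 12 92]
top [329.9 236.4] [ 23  23 412]
top [300.7 251.6] [ 19  19 181]
top [264.  261.7] [ 9  9 50]
side [291. 234.] [ 42  10 121]
side [316.4 239.4] [ 18  14 201]
side [286.9 242.2] [ 9  7 39]
side [269.  252.3] [11  9 61]
side [324.  260.6] [15 11 80]
side [295.4 260.9] [10  9 71]
side [281.6 262.1] [ 8  5 28]
side [275.5 271.5] [ 6  6 26]
side [327.4 280.7] [ 7  8 38]
side [277.2 287.7] [ 5  8 26]
side [299.6 291.5] [ 8  8 53]
side [323.8 302.7] [ 7  5 19]
```

View pics/crop0.png

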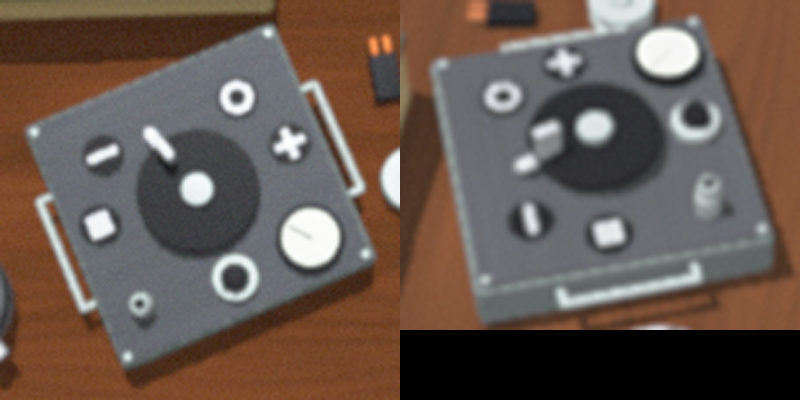

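The crop shows the plus tag at top-view (322,200), the -85° place. The ring is at (301,182), the bar at (249,205) and the square at (248,232). The tab with its nose is near (271,200), the hub at (286,218) and the button at (301,252). The meter is at (330,236) and the socket at (264,262).

Run:
```python
from h import *
from scipy.optimize import least_squares
t={"top":{-85:(321.9,200),-45:(301.4,182.2),45:(249.3,204.5),85:(248.1,231.6)},"side":{-85:(286.9,242.2),-45:(269,252.3),45:(277.4,287.5),85:(299.6,291.5)}}
t["side"][45]=None
def fit(nms):
    P=[(a,onplane(n,*uv,.065)[:2]) for n in nms for a,uv in t[n].items() if uv]
    f=lambda p:np.concatenate([p[:2]+.105*np.array([np.cos(p[2]+np.radians(a)),np.sin(p[2]+np.radians(a))])-q for a,q in P])
    r=least_squares(f,[.6,.05,.4]); return r.x,np.round(r.fun*1000,1)
for nms in(["top"],["side"],["top","side"]):
    x,res=fit(nms); print(nms,np.round(x[:2],4),np.degrees(x[2]),res)
print("hub",onplane("top",285.9,217.7,.088),onplane("side",295.4,260.9,.088))
print("button",onplane("top",300.7,251.6,.07),onplane("side",324,260.6,.07))
print("tab top",onplane("top",270.8,199.7,.1))
print("socket",onplane("top",264,261.7,.098))
```

```text
['top'] [0.5926 0.0908] 21.98930146681342 [-0.1  0.1  0.   0.   0.2 -0.1 -0.2 -0.1]
['side'] [0.5956 0.0935] 21.903410285073022 [ 0.2  0.3 -0.3 -0.2  0.  -0.1]
['top', 'side'] [0.5939 0.0919] 22.066625491626866 [ 1.3  1.3  1.3  1.2  1.3  1.1  1.   0.9 -1.2 -1.2 -1.9 -1.5 -1.9 -1.7]
hub [0.59264031 0.09062807 0.088     ] [0.59582448 0.09400838 0.088     ]
button [0.50606644 0.05533012 0.07      ] [0.50817332 0.06380801 0.07      ]
tab top [0.63819646 0.12745555 0.1       ]
socket [0.48092989 0.14712138 0.098     ]
```

>>> arm_command([
  [[3.1, -5.1, 0], -0.09, 255],
  [[6.2, -10.2, 0], -0.18, 255],
  [[9.3, -15.3, 0], -0.27, 255],
  [[12.4, -20.4, 0], -0.36, 255],
  [[15.5, -25.5, 0], -0.45, 255],
], grip_force=40)

```text
time_s: 0.72
tcp_pos: [0.4544, 0.4036, 0.2058]
tool_rot: [-180.0, 0.0, 129.7]
ft_force: [1.1, -0.1, -0.5]
grip_width: -0.0001
```

>>> arm_command([
  [[3.1, -5.1, 0], 0, 255],
  [[6.2, -10.2, 0], 0, 255],
  [[9.3, -15.3, 0], 0, 255],
  [[12.4, -20.4, 0], 0, 255],
  [[15.4, -25.6, 0], 0, 255],
])

```text
time_s: 1.35
tcp_pos: [0.6084, 0.148, 0.2058]
tool_rot: [-180.0, -0.0, 129.9]
ft_force: [1.1, 0.8, -0.7]
grip_width: 0.0002
```

>>> arm_command([
  [[0, 0, -1], 0, 255],
  [[0, 0, -3], 0, 255],
  [[0, 0, -5], 0, 255],
  [[0, 0, -6], 0, 255],
  [[0, 0, -6], 0, 255],
])

```text
time_s: 1.98
tcp_pos: [0.6069, 0.15, 0.1452]
tool_rot: [-179.9, -0.1, 129.9]
ft_force: [-0.2, 0.1, 1.5]
grip_width: 0.0
```

Run:
```python
from h import *
s=telemetry.sense(); print(s)
a=snap("top","t1.png")[145:300,210:365]; b=snap("side","s1.png")[195:320,220:375]
cv2.imwrite("pics/crop1.png",np.hstack([cv2.resize(a,(400,400),interpolation=2),cv2.resize(b,(400,400*125//155),interpolation=2)[:400] if 0 else cv2.copyMakeBorder(cv2.resize(b,(400,322),interpolation=2),0,78,0,0,0)]))
```

```text
{'time_s': 1.975, 'joints': array([-25.66743693,  31.25989792,  10.86801629, 108.56603562,
        -8.57749609,  41.06621479,  30.08041328]), 'qd': array([ 0.04079351, -1.16246647,  0.65314029, -1.12055876,  0.13871126,
        0.16241419,  0.04368217]), 'tau': array([ 2.37323478e-02, -4.71704006e+01,  3.01561721e+00, -1.56442559e+01,
        1.02097791e-03, -1.77369366e-02,  4.03443351e-03]), 'tcp_pos': array([0.60688687, 0.14999859, 0.14523483]), 'tool_rot': array([-1.79898160e+02, -5.31420210e-02,  1.29928459e+02]), 'ft_force': array([-0.19423332,  0.08208276,  1.45014992]), 'wrist_torque': array([-0.01458049,  0.00268308,  0.00432123]), 'grip_width': 1.9824323094504708e-05}
```

View pics/crop1.png

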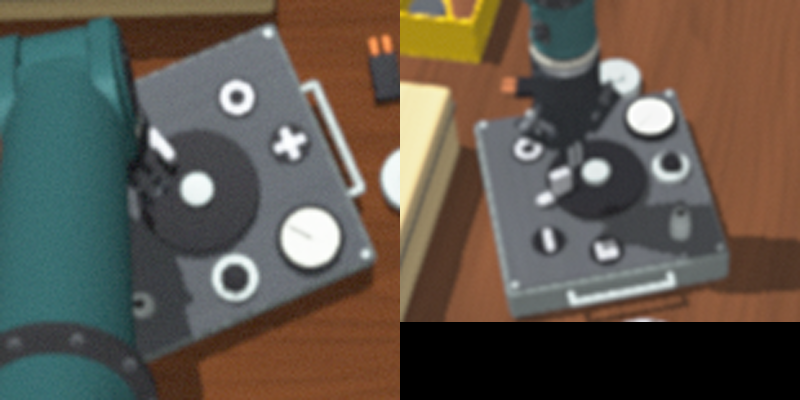

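Run:
```python
from h import *
ax=np.array([.5956,.0935])
for uv,z in(((281.6,262.1),.111),((275.5,271.5),.078)):
    d=onplane("side",*uv,z)[:2]-ax; print(np.linalg.norm(d),np.degrees(np.arctan2(d[1],d[0]))-22)
d=onplane("top",270.8,199.7,.1)[:2]-[.5926,.0908]; print(np.linalg.norm(d),np.degrees(np.arctan2(d[1],d[0]))-22)
print(proj("side",[.607,.15,.145]))
```

```text
0.04861941600292319 17.251637710109023
0.07182900513345405 16.638759262623807
0.05850355716190289 16.796228469879125
[287.84317541 262.41394769]
```

>>> arm_command([
  [[0, 0, -1], 0, 255],
  [[0, 0, -2.5], 0, 255],
  [[0, 0, -4.5], 0, 255],
  [[0, 0, -5.8], 0, 255],
  [[0, 0, -5.8], 0, 255],
])

```text
time_s: 2.7
tcp_pos: [0.6067, 0.1493, 0.0866]
tool_rot: [-179.8, -0.1, 129.9]
ft_force: [-0.4, 0.2, -0.0]
grip_width: 0.0
```

Run:
```python
from h import *
s=telemetry.sense(); print(s["tcp_pos"],s["tool_rot"],s["ft_force"])
p0=np.array([.608,.150]); y0=129.9
for ph in list(range(44,-57,-8)):
    r=np.radians(ph); e=np.array([np.cos(r),np.sin(r)]); t=np.array([-e[1],e[0]])
    c=np.array([.594,.092])+.048*e+.016*t
    print(ph,np.round((c-p0)*100,2),round(np.radians(ph+90-y0),3))
```

```text
[0.60667331 0.14929471 0.08659033] [-1.79843710e+02 -6.64320639e-02  1.29880663e+02] [-0.38925544  0.19060499 -0.02543885]
44 [ 0.94 -1.31] 0.072
36 [ 1.54 -1.68] -0.068
28 [ 2.09 -2.13] -0.208
20 [ 2.56 -2.65] -0.347
12 [ 2.96 -3.24] -0.487
4 [ 3.28 -3.87] -0.627
-4 [ 3.5  -4.54] -0.766
-12 [ 3.63 -5.23] -0.906
-20 [ 3.66 -5.94] -1.045
-28 [ 3.59 -6.64] -1.185
-36 [ 3.42 -7.33] -1.325
-44 [ 3.16 -7.98] -1.464
-52 [ 2.82 -8.6 ] -1.604
```

>>> arm_command([
  [[0.9, -1.3, 0.1], 0, 255],
  [[1.55, -1.7, 0.1], -0.07, 255],
  [[2.1, -2.15, 0.1], -0.21, 255],
  [[2.55, -2.65, 0.1], -0.35, 255],
  [[2.95, -3.25, 0.1], -0.49, 255],
])

```text
time_s: 3.32
tcp_pos: [0.6391, 0.1157, 0.0903]
tool_rot: [179.8, 0.0, 101.5]
ft_force: [-0.1, -0.4, 1.1]
grip_width: 0.0004
```

Run:
```python
from h import *
s=telemetry.sense(); print(s["tcp_pos"],s["tool_rot"],s["ft_force"],s["joints"][6])
b=snap("side","s2.png")[215:315,245:360]
cv2.imwrite("pics/crop2.png",cv2.resize(b,(690,600),interpolation=2))
```

```text
[0.63911006 0.11573841 0.09034283] [1.79844542e+02 2.79673366e-02 1.01488709e+02] [-0.10607222 -0.44325493  1.07624528] 13.371540294736576
```

View pics/crop2.png

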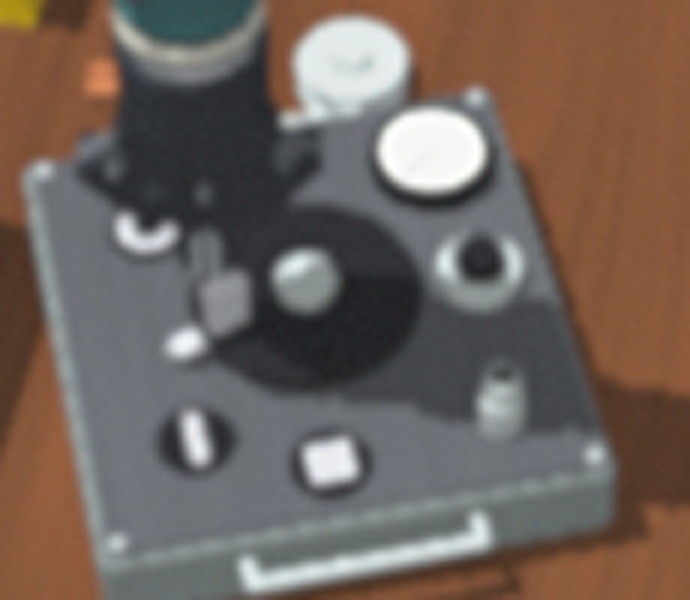

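Run:
```python
from h import *
f=lambda p:(proj("side",p)-[245,215])*6
print("tcp",f([.6391,.1157,.0903]), "tcp top of tab height",f([.6391,.1157,.111]))
for ph in (17,10,0,-10):
  a=np.radians(ph+22); e=np.array([np.cos(a),np.sin(a)]); print(ph,"tabtop",f(np.r_[np.array([.5956,.0935])+.048*e,.111]),"nose",f(np.r_[np.array([.5956,.0935])+.073*e,.075]))
s=telemetry.sense(); print(s["tcp_pos"],s["ft_force"],s["time_s"])
a=cv2.imread("pics/s2.png"); 
for nm in("s1","s2","side0"):
  print(nm,"\n",cv2.imread(f"pics/{nm}.png",0)[255:278,268:292:1])
```

```text
tcp [213.92556936 294.06550691] tcp top of tab height [211.8641117  268.76999863]
17 tabtop [220.46680387 281.86679454] nose [181.74746216 344.02835938]
10 tabtop [215.87749075 274.11765531] nose [174.98144052 332.19198176]
0 tabtop [211.59810651 262.42284205] nose [168.76430227 314.37852671]
-10 tabtop [210.08626432 250.32479284] nose [166.71502671 296.01308482]
[0.63977543 0.11455074 0.09036634] [ 0.1814117  -0.50140775  0.47429577] 3.375
s1 
 [[213 208 207 208 188 143  99  87 100 108 106  97  79  62  47  44  60  93
  112 105 102 108  88  56]
 [184 183 175 163 135 102  85  96 106 108 101  85  65  53  46  43  59  91
  111 106 103 108  88  59]
 [119 120 111 103  94  90  97 106 111 106  93  70  55  49  47  44  58  90
  111 107 102 103  87  79]
 [ 90  90  91  91  98 104 108 109 108  99  80  58  47  48  51  61  73  95
  111 106  94  88  86 121]
 [103 104 105 107 109 112 112 110 106  90  65  52  56  71  96 114 118 109
  102  90  70  65  99 164]
 [110 110 110 113 112 111 111 110 101  81  68  84 111 134 161 183 180 145
  103  71  53  58 120 193]
 [111 110 112 112 112 112 110 107  98  91 11
[... 5634 characters left out ...]
06 105 107 129 170 209 231 233 228 197 147  99  77  61  47  40  41
   46  48  48  50  50  47]
 [108 107 106 112 141 190 228 237 232 218 188 138  89  57  46  45  46  45
   45  50  50  48  50  48]
 [108 108 105 112 138 177 205 217 202 175 144 108  73  52  50  46  49  48
   50  47  49  49  48  48]
 [109 108 107 110 122 140 157 158 142 117  94  78  64  59  52  50  51  48
   50  50  48  49  51  48]
 [108 107 106 108 109 113 114 109  96  82  76  76  81  79  70  57  53  52
   51  50  48  51  50  47]
 [108 108 107 107 107 106 102  96  92  88  89  92  98  99  89  73  64  55
   48  47  49  50  46  50]
 [111 108 108 107 109 108 105 106 105 104 105 104 106 106 100  93  82  69
   56  49  48  46  46  46]]
```

Run:
```python
from h import *
b=cv2.imread("pics/s2.png")[225:285,260:310]; a=snap("top","t2.png")[170:240,245:320]
b=cv2.resize(b,(400,480),interpolation=2); a=cv2.resize(a,(400,373),interpolation=2)
b=np.clip(255*(b/255.)**.6,0,255).astype(np.uint8); a=np.clip(255*(a/255.)**.6,0,255).astype(np.uint8)
cv2.imwrite("pics/crop3.png",np.hstack([b,cv2.copyMakeBorder(a,0,107,0,0,0)]))
```

```text
(no output)
```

View pics/crop3.png

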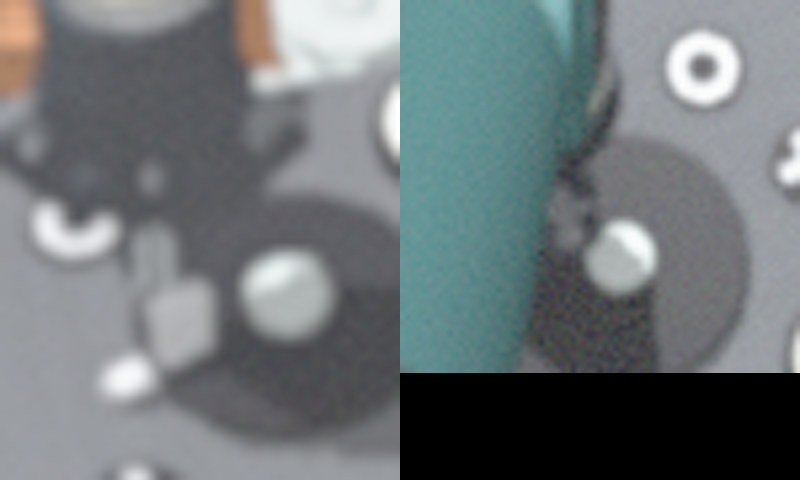

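Run:
```python
from h import *
for p in([.607,.150,.145],[.6067,.1493,.0866],[.6395,.115,.09],[.6395,.115,.115],[.6395,.115,.15]): print(p,proj("top",p).round(1),proj("side",p).round(1))
print(onplane("top",270,213,.15),onplane("top",277.3,210.3,.1))
s=telemetry.sense(); print(s["tcp_pos"],s["joints"],s["ft_force"],s["grip_width"])
```

```text
[0.607, 0.15, 0.145] [259.9 209.2] [287.8 262.4]
[0.6067, 0.1493, 0.0866] [263. 213.] [288.8 274.2]
[0.6395, 0.115, 0.09] [276.  199.8] [280.6 263.9]
[0.6395, 0.115, 0.115] [275.1 198. ] [280.2 258.8]
[0.6395, 0.115, 0.15] [273.8 195.4] [279.6 251.4]
[0.59615484 0.12489128 0.15      ] [0.61044134 0.11131711 0.1       ]
[0.63927637 0.11495132 0.09021306] [-26.0521769   37.60416797  17.41698922 107.55375706 -17.38016962
  37.25543579  13.54710173] [ 0.80519677 -0.07180909 -0.25202922] 9.629669097810962e-05
```

Run:
```python
from h import *
out=[]
for nm,cam,p,(x0,y0) in(("s1","side",(.607,.15,.145),(245,190)),("s2","side",(.6395,.115,.09),(245,190)),("t1","top",(.607,.15,.145),(235,165)),("t2","top",(.6395,.115,.09),(235,165))):
    im=cv2.imread(f"pics/{nm}.png")[y0:y0+75,x0:x0+100]; im=np.clip(255*(im/255.)**.6,0,255).astype(np.uint8)
    im=cv2.resize(im,(400,300),interpolation=2)
    for dz in(0,.02,.05,.1,.15):
        u=((proj(cam,np.array(p)+[0,0,dz])-[x0,y0]+.5)*4).astype(int); cv2.circle(im,tuple(map(int,u)),2,(0,0,255),-1)
    out.append(im)
cv2.imwrite("pics/crop4.png",np.vstack([np.hstack(out[:2]),np.hstack(out[2:])]))
```

```text
(no output)
```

View pics/crop4.png

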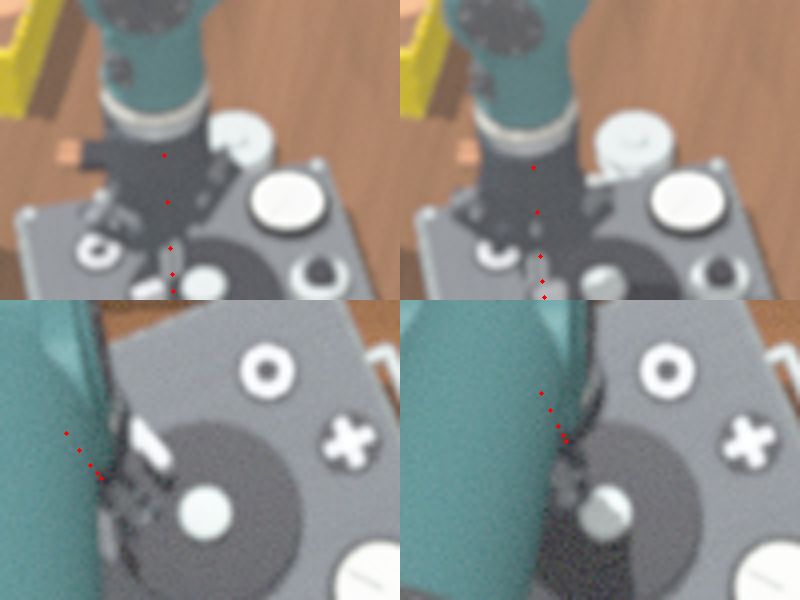

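The tab did not move, and the fingertip passed over it with no force. The picture shows the tip about 20 mm higher than the reported TCP. I'll go back and come down in stages, watching the force and the picture.

>>> arm_command([
  [[-0.9, 1.1, 0], 0.14, 255],
  [[-1.8, 2.1, 0], 0.28, 255],
  [[-2.9, 3.2, 0], 0.42, 255],
  [[-2.9, 3.2, -0.5], 0.47, 255],
  [[-2.9, 3.2, -1.0], 0.47, 255],
])

```text
time_s: 4.05
tcp_pos: [0.609, 0.1489, 0.0797]
tool_rot: [179.9, 0.0, 128.8]
ft_force: [-0.7, -0.3, -0.4]
grip_width: -0.0002
```

Run:
```python
from h import *
s=telemetry.sense(); print(s["tcp_pos"],s["tool_rot"],s["ft_force"],s["grip_width"]); p=s["tcp_pos"]
b=snap("side","s3.png"); print(proj("side",p))
x0,y0=265,235
c=cv2.resize(np.clip(255*(b[y0:y0+50,x0:x0+50]/255.)**.6,0,255).astype(np.uint8),(500,500),interpolation=2)
u=((proj("side",p)-[x0,y0]+.5)*10).astype(int); cv2.circle(c,tuple(map(int,u)),3,(0,0,255),-1)
cv2.imwrite("pics/crop5.png",c)
```

```text
[0.60902596 0.14885193 0.07970943] [1.79910719e+02 3.01531596e-02 1.28795390e+02] [-0.67354173 -0.31195662 -0.40506623] -0.0001875428210133837
[288.146406   275.41414322]
```

View pics/crop5.png

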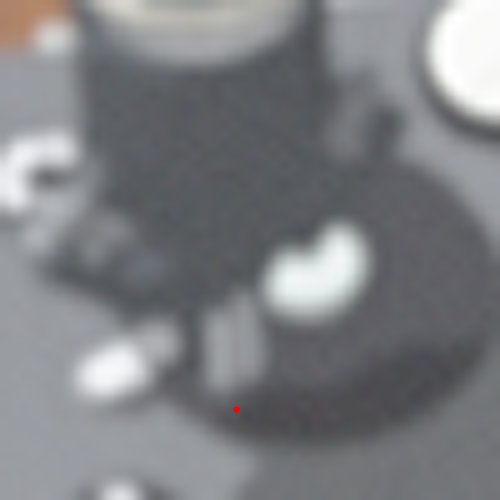

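>>> arm_command([
  [[0, 0, -0.2], 0, 255],
  [[0, 0, -0.4], 0, 255],
  [[0, 0, -0.6], 0, 255],
  [[0, 0, -0.8], 0, 255],
  [[0, 0, -0.8], 0, 255],
])

```text
time_s: 4.72
tcp_pos: [0.6081, 0.1491, 0.0709]
tool_rot: [-180.0, -0.0, 128.7]
ft_force: [0.2, -0.9, -0.2]
grip_width: -0.0002
```

Run:
```python
from h import *
s=telemetry.sense(); p=s["tcp_pos"]; print(p,s["ft_force"],proj("side",p))
b=cv2.cvtColor(snap("side","s4.png"),cv2.COLOR_BGR2GRAY); a=cv2.imread("pics/s3.png",0)
print(a[262:282,284:294]);print(b[262:282,284:294])
```

```text
[0.6081252  0.14906215 0.07088419] [ 0.23300692 -0.90057883 -0.21396943] [288.53196423 277.24570981]
[[ 42  45  46  44  41  44  48  92 160 216]
 [ 43  43  47  46  53  53  59 110 177 224]
 [ 42  44  47  52  68  77  72 106 164 205]
 [ 45  52  59  68  84  96  84  87 126 154]
 [ 47  67  86  91  95 104  88  70  80  98]
 [ 50  75 106 110 103 106  91  62  55  61]
 [ 48  79 112 118 107 107  95  69  50  48]
 [ 48  78 109 118 104 109  98  73  52  50]
 [ 46  74 111 119 105 108  98  75  53  50]
 [ 45  74 108 116 103 103  93  71  51  53]
 [ 52  74 107 111  96  89  81  59  48  48]
 [ 53  69  91  92  79  67  57  47  45  42]
 [ 52  60  65  67  57  48  44  38  37  39]
 [ 54  55  53  53  45  42  38  35  36  35]
 [ 65  58  51  43  42  34  35  34  35  36]
 [ 85  73  57  47  42  38  36  35  35  33]
 [104  92  78  67  55  47  43  40  41  39]
 [111 107 100  91  78  69  60  54  52  51]
 [111 110 110 107 100  92  77  67  64  61]
 [112 112 113 113 110 101  87  73  68  69]]
[[ 44  47  46  45  48  46  42  49  73 105]
 [ 44  44  45  43  45  46  45  55 104 157]
 [ 46  44  43  42  45  46  45  59 114 171]
 [ 43  45  43  45  52  55  52  55  92 140]
 [ 44  44  47  56  69  81  75  58  66  95]
 [ 43  49  65  74  86 100  94  68  54  62]
 [ 45  61  86  99  98 105 100  74  52  50]
 [ 48  67  98 112 103 107 101  77  54  48]
 [ 47  67 100 115 103 103 101  81  57  51]
 [ 47  65  98 113 103 100 101  80  56  50]
 [ 46  63  94 113 104  98  97  78  57  49]
 [ 48  62  94 114 104  94  87  69  50  46]
 [ 51  63  92 109  97  77  68  53  43  40]
 [ 53  60  76  89  77  57  46  40  36  39]
 [ 67  57  58  56  51  40  36  32  34  35]
 [ 87  74  58  46  39  35  36  35  35  36]
 [104  94  78  66  54  46  46  42  41  42]
 [111 108 101  91  79  69  62  53  53  52]
 [112 112 110 107  99  90  77  68  64  62]
 [112 112 112 112 106  94  80  72  70  69]]
```

>>> arm_command([
  [[0.9, -1.25, 0], 0.0, 255],
  [[1.5, -1.65, 0], -0.05, 255],
  [[2.05, -2.1, 0], -0.19, 255],
  [[2.5, -2.6, 0], -0.33, 255],
  [[2.9, -3.2, 0], -0.47, 255],
])

```text
time_s: 5.4
tcp_pos: [0.637, 0.1173, 0.071]
tool_rot: [-179.9, -0.1, 101.4]
ft_force: [-2.6, 1.1, -0.2]
grip_width: 0.0004
```

```bash
cat > m.py <<'E'
from h import *
import sys
s=telemetry.sense(); print(s["tcp_pos"],s["tool_rot"][2],s["ft_force"],s["time_s"])
n=sys.argv[1]; b=snap("side",n); g=cv2.cvtColor(b,cv2.COLOR_BGR2GRAY)
ax=np.array([.5956,.0935])
# nose: bright blob at radius ~72 mm, in selector plane
vv,uu=np.mgrid[230:310,255:345]
P=np.array([onplane("side",u,v,.078)[:2]-ax for u,v in zip(uu.ravel(),vv.ravel())])
r=np.hypot(*P.T); a=np.degrees(np.arctan2(P[:,1],P[:,0]))-22; w=g[230:310,255:345].ravel()
k=(r>.066)&(r<.08)&(w>150)&(a>-120)
for lo in range(-110,60,5):
    kk=k&(a>=lo)&(a<lo+5)
    if kk.sum(): print(lo,kk.sum(),end="; ")
print()
if k.sum(): print("angle",np.average(a[k],weights=w[k]-140.),"n",k.sum(),"r",r[k].mean())
E
python3 m.py s5.png
```

```text
[0.6369628  0.11729068 0.07095384] 101.44090682032036 [-2.63518613  1.13473854 -0.21763285] 5.4Traceback (most recent call last):
  File "m.py", line 8, in <module>
    P=np.array([onplane("side",u,v,.078)[:2]-ax for u,v in zip(uu.ravel(),vv.ravel())])
                ~~~~~~~^^^^^^^^^^^^^^^^^
  File "h.py", line 9, in onplane
    o,d=ray(name,u,v); return o+d*(z-o[2])/d[2]
        ~~~^^^^^^^^^^
  File "h.py", line 4, in ray
    m=camera_model(name);K=np.array(m["mtx"]);T=np.array(m["extrinsics"])
ValueError: time passes only in moves, steps and waits
```

```bash
sed -i 's/^def ray/from functools import lru_cache\ncamera_model=lru_cache(camera_model)\ndef ray/' h.py; sed -i 's/n=sys.argv\[1\]; b=snap("side",n)/n=sys.argv[1]; b=cv2.imread("pics\/"+n) if len(sys.argv)>2 else snap("side",n)/' m.py
python3 m.py side0.png 1; python3 m.py s5.png 1
```

```text
[0.63772523 0.11607744 0.070961  ] 101.23065504862156 [-0.4001797   0.35224163 -0.35407852] 5.45
5 1; 10 6; 15 7; 20 6; 
angle 16.91578403978227 n 20 r 0.07273009811766784
[0.63772523 0.11607744 0.070961  ] 101.23065504862156 [-0.4001797   0.35224163 -0.35407852] 5.45
-20 3; -15 4; -10 8; -5 5; 
angle -8.297354836631657 n 20 r 0.07333831525497107
```

>>> arm_command([
  [[0.32, -0.63, 0], -0.14, 255],
  [[0.54, -1.3, 0], -0.28, 255],
  [[0.67, -2.0, 0], -0.42, 255],
  [[0.7, -2.7, 0], -0.56, 255],
  [[0.63, -3.4, 0], -0.7, 255],
])

```text
time_s: 6.08
tcp_pos: [0.6444, 0.0838, 0.0711]
tool_rot: [180.0, -0.1, 61.5]
ft_force: [1.6, 2.1, -1.2]
grip_width: -0.0001
```

>>> arm_command([
  [[-0.08, -0.35, 0], -0.07, 255],
  [[-0.17, -0.7, 0], -0.14, 255],
  [[-0.43, -1.35, 0], -0.28, 255],
  [[-0.77, -1.95, 0], -0.42, 255],
  [[-0.77, -1.95, 0], -0.42, 255],
])

```text
time_s: 6.7
tcp_pos: [0.6366, 0.063, 0.0712]
tool_rot: [179.9, -0.0, 37.7]
ft_force: [0.4, -0.1, 0.4]
grip_width: -0.0004
```

```bash
python3 m.py s6.png
python3 - <<'E'
from h import *
b=cv2.imread("pics/s6.png")[215:305,250:350]; a=snap("top","t6.png")[160:270,240:350]
cv2.imwrite("pics/crop6.png",np.hstack([cv2.resize(b,(400,360),interpolation=2),cv2.resize(a,(360,360),interpolation=2)]))
E
```

```text
[0.63658996 0.06295594 0.07119394] 37.71137924871591 [ 0.44753019 -0.12894646  0.43824513] 6.7
```

View pics/crop6.png

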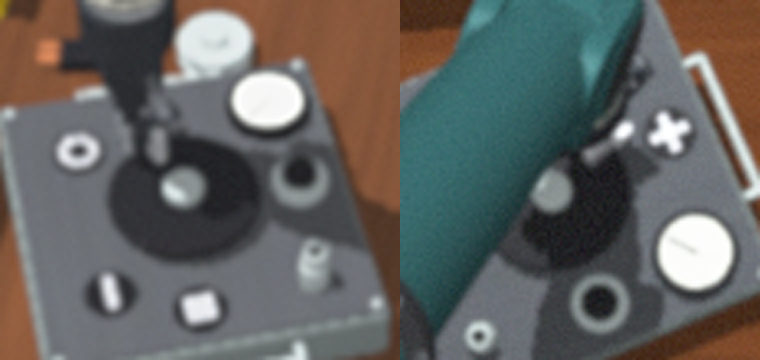

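The left crop shows the finger in contact. The right crop shows the nose at top (302,200), just short of the plus (322,200).

```bash
cat > mt.py <<'E'
from h import *
import sys
s=telemetry.sense(); print(s["tcp_pos"].round(4),s["tool_rot"][2],s["ft_force"].round(1),s["time_s"])
n=sys.argv[1]; b=cv2.imread("pics/"+n) if len(sys.argv)>2 else snap("top",n); g=cv2.cvtColor(b,cv2.COLOR_BGR2GRAY)
ax=np.array([.5926,.0908])
vv,uu=np.mgrid[165:275,230:345]
P=np.array([onplane("top",u,v,.075)[:2]-ax for u,v in zip(uu.ravel(),vv.ravel())])
r=np.hypot(*P.T); a=np.degrees(np.arctan2(P[:,1],P[:,0]))-22; w=g[165:275,230:345].ravel()
k=(r>.066)&(r<.086)&(w>140)&(a>-120)&(a<60)
for lo in range(-110,60,5):
    kk=k&(a>=lo)&(a<lo+5)
    if kk.sum(): print(lo,kk.sum(),end="; ")
print()
if k.sum(): print("angle",np.average(a[k],weights=w[k]-130.),"n",k.sum(),"r",r[k].mean())
E
python3 mt.py top0.png 1; python3 mt.py t6.png 1
```

```text
[0.6363 0.0633 0.0712] 37.77281379093193 [ 0.  -0.7 -0.3] 6.8
-45 1; 5 1; 10 15; 15 19; 20 8; 
angle 15.865377378768844 n 44 r 0.07444170340221035
[0.6363 0.0633 0.0712] 37.77281379093193 [ 0.  -0.7 -0.3] 6.8
-80 5; -75 18; -70 7; 
angle -72.16364677768996 n 30 r 0.07534000306405343
```

>>> arm_command([
  [[-0.16, -0.22, 0], -0.05, 255],
  [[-0.32, -0.43, 0], -0.105, 255],
  [[-0.49, -0.63, 0], -0.157, 255],
  [[-0.69, -0.83, 0], -0.215, 255],
  [[-0.69, -0.83, 0], -0.215, 255],
])

```text
time_s: 7.42
tcp_pos: [0.6292, 0.0547, 0.0712]
tool_rot: [179.9, -0.0, 25.3]
ft_force: [1.0, 0.5, 0.3]
grip_width: -0.0001
```

```bash
python3 mt.py t7.png
```

```text
[0.6292 0.0547 0.0712] 25.287788533819246 [1.  0.5 0.3] 7.425
-95 1; -90 13; -85 17; -80 4; 
angle -84.12752843118972 n 35 r 0.07430329443129485
```

>>> arm_command([
  [[0.9, 0.45, 0], 0, 255],
  [[2.5, 1.2, 0], 0, 255],
  [[2.5, 1.2, 0.5], 0, 255],
  [[2.5, 1.2, 5], 0, 255],
  [[2.5, 1.2, 11], 0, 255],
])

```text
time_s: 8.1
tcp_pos: [0.6517, 0.0672, 0.1807]
tool_rot: [-179.9, 0.3, 25.3]
ft_force: [1.1, -0.0, 0.1]
grip_width: 0.0001
```

>>> arm_command([
  [[-2, 5, 1], 0, 255],
  [[-4, 10, 1], 0, 255],
  [[-6, 15, 1], 0, 255],
  [[-8, 20, 1], 0, 255],
  [[-10, 25, 1], 0, 255],
])

```text
time_s: 8.72
tcp_pos: [0.5524, 0.3182, 0.1913]
tool_rot: [-180.0, 0.1, 25.3]
ft_force: [0.7, 1.4, 0.1]
grip_width: -0.0002
```

```bash
python3 mt.py t8.png; python3 m.py s8.png
python3 - <<'E'
from h import *
b=cv2.imread("pics/s8.png")[220:310,245:345]; a=cv2.imread("pics/t8.png")[160:270,240:350]
cv2.imwrite("pics/crop8.png",np.hstack([cv2.resize(b,(400,360),interpolation=2),cv2.resize(a,(360,360),interpolation=2)]))
E
```

```text
[0.5524 0.3182 0.1913] 25.297755084547 [0.7 1.4 0.1] 8.725
-95 4; -90 14; -85 17; -80 6; -50 1; -45 1; 
angle -84.09380666484743 n 43 r 0.07416218861345755
[0.54799523 0.3289732  0.18986229] 25.985509078526636 [-2.81170672  5.54725216 -1.25271735] 8.775
-50 1; -45 3; -40 1; 
angle -42.53754592706877 n 5 r 0.06869337126710558
```

View pics/crop8.png

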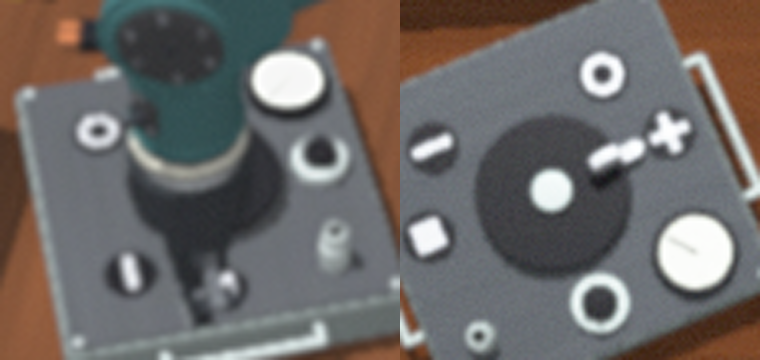

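```bash
sed -i 's/(a<60)/(a<60)\&(abs(a+45)>8)/' mt.py; for f in top0 t6 t7 t8; do python3 mt.py $f.png 1|tail -1; done
python3 - <<'E'
from h import *
g=cv2.imread("pics/t8.png",0).astype(float)
f=lambda u0,v0,r,t:(lambda w,vv,uu:((w*uu).sum()/w.sum(),(w*vv).sum()/w.sum()))(np.clip(g[v0-r:v0+r+1,u0-r:u0+r+1]-t,0,None),*np.mgrid[v0-r:v0+r+1,u0-r:u0+r+1])
p=f(322,200,7,140); n=f(311,205,4,150); h=f(286,218,7,130)
ax=np.array([.5926,.0908])
for nm,uv,z in(("plus",p,.065),("nose",n,.075),("hub",h,.088)):
    d=onplane("top",*uv,z)[:2]-ax; print(nm,np.round(uv,2),np.hypot(*d)*1000,np.degrees(np.arctan2(d[1],d[0]))-22)
E
```

```text
angle 16.35242663992914 n 43 r 0.07418311745412913
angle -72.16364677768996 n 30 r 0.07534000306405343
angle -84.12752843118972 n 35 r 0.07430329443129485
angle -84.56625729991514 n 41 r 0.07361700838296657
plus [321.81 200.01] 104.94423430176528 -84.95214376613558
nose [310.21 205.34] 70.91371225832917 -84.5688228494476
hub [285.85 217.58] 0.3507115430622784 -28.811181463735505
```

The clear top view shows the nose in line with the plus. I measure the pointer at -84.6° and the plus at -85.0°, so I'm going to the button.

>>> arm_command([
  [[-0.8, -5, 0], 0, 255],
  [[-1.8, -10.5, 0], 0, 255],
  [[-3, -16.5, 0], 0, 255],
  [[-4.2, -22.5, -1], 0, 255],
  [[-4.8, -26.2, -3], 0, 255],
])

```text
time_s: 9.45
tcp_pos: [0.5047, 0.0514, 0.1618]
tool_rot: [180.0, -0.0, 25.1]
ft_force: [0.2, 0.1, -0.6]
grip_width: -0.0003
```

>>> arm_command([
  [[0, 0, -1.5], 0, 255],
  [[0, 0, -3], 0, 255],
  [[0, 0, -5], 0, 255],
  [[0, 0, -6], 0, 255],
  [[0, 0, -6], 0, 255],
])

```text
time_s: 10.07
tcp_pos: [0.5057, 0.0561, 0.1004]
tool_rot: [-180.0, 0.1, 25.4]
ft_force: [0.4, 0.0, 0.2]
grip_width: 0.0
```

Run:
```python
from h import *
s=telemetry.sense(); print(s["tcp_pos"],s["ft_force"])
b=snap("side","s9.png")[225:305,265:365]; a=snap("top","t9.png")[160:270,240:350]
cv2.imwrite("pics/crop9.png",np.hstack([cv2.resize(b,(400,320),interpolation=2),cv2.resize(a,(320,320),interpolation=2)]))
print((proj("side",s["tcp_pos"])-[265,225])*4)
```

```text
[0.50566686 0.0561333  0.10036017] [0.35488373 0.00571168 0.16317216]
[240.92232649 111.05008497]
```

View pics/crop9.png

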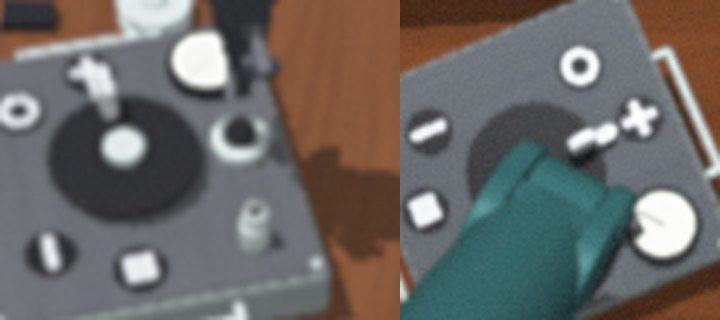

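>>> arm_command([
  [[0, 0, -0.4], 0, 255],
  [[0, 0, -0.8], 0, 255],
  [[0, 0, -1.2], 0, 255],
  [[0, 0, -1.6], 0, 255],
  [[0, 0, -2.0], 0, 255],
])

```text
time_s: 10.8
tcp_pos: [0.506, 0.0552, 0.0808]
tool_rot: [-180.0, 0.0, 25.3]
ft_force: [-0.3, 0.2, 0.5]
grip_width: -0.0
```

Run:
```python
from h import *
s=telemetry.sense(); print(s["tcp_pos"],s["ft_force"])
for uv in ((325,257.5),(325,256)):
  o,d=ray("side",*uv); k=(np.array([.5077,.0577,0])-o)[:2]@d[:2]/(d[:2]@d[:2]); print((o+k*d))
```

```text
[0.50597663 0.05522902 0.08080082] [-0.310804    0.21362398  0.5145072 ]
[0.50593931 0.05747153 0.0784835 ]
[0.50603202 0.05748341 0.0859309 ]
```

>>> arm_command([
  [[0, 0, -0.2], 0, 255],
  [[0, 0, -0.4], 0, 255],
  [[0, 0, -0.6], 0, 255],
  [[0, 0, -0.8], 0, 255],
  [[0, 0, -0.8], 0, 255],
])

```text
time_s: 11.42
tcp_pos: [0.5059, 0.0553, 0.073]
tool_rot: [-180.0, 0.0, 25.3]
ft_force: [0.7, -0.4, -0.3]
grip_width: -0.0002
```

>>> arm_command([
  [[0, 0, -0.1], 0, 255],
  [[0, 0, -0.2], 0, 255],
  [[0, 0, -0.3], 0, 255],
  [[0, 0, -0.4], 0, 255],
  [[0, 0, -0.4], 0, 255],
])

```text
time_s: 12.05
tcp_pos: [0.5059, 0.0553, 0.069]
tool_rot: [-180.0, 0.0, 25.3]
ft_force: [0.5, -0.1, 0.2]
grip_width: 0.0002
```

>>> arm_command([
  [[0, 0, -0.1], 0, 255],
  [[0, 0, -0.2], 0, 255],
  [[0, 0, -0.3], 0, 255],
  [[0, 0, -0.4], 0, 255],
  [[0, 0, -0.4], 0, 255],
])

```text
time_s: 12.68
tcp_pos: [0.5059, 0.0553, 0.065]
tool_rot: [-180.0, 0.0, 25.3]
ft_force: [-0.0, -0.1, -0.3]
grip_width: 0.0
```

>>> arm_command([
  [[0, 0, -0.1], 0, 255],
  [[0, 0, -0.2], 0, 255],
  [[0, 0, -0.3], 0, 255],
  [[0, 0, -0.4], 0, 255],
  [[0, 0, -0.4], 0, 255],
])

```text
time_s: 13.3
tcp_pos: [0.5059, 0.0553, 0.061]
tool_rot: [-180.0, 0.0, 25.3]
ft_force: [-0.7, 0.2, -0.5]
grip_width: 0.0002
```

Run:
```python
from h import *
s=telemetry.sense(); print(s["tcp_pos"],s["ft_force"],proj("side",s["tcp_pos"]))
b=snap("side","s10.png"); print(cv2.cvtColor(b,cv2.COLOR_BGR2GRAY)[240:268,314:336])
```

```text
[0.50593424 0.05528339 0.06103176] [-0.69775853  0.23526858 -0.50142129] [325.03065285 260.46351036]
[[246 244 244 245 205 111  51  41  45  46  48  51  58  65  69  68  56  63
   85  97 101  98]
 [243 242 246 249 228 145  75  45  42  42  46  52  60  71  78  76  63  65
   86  97  99  96]
 [241 245 247 249 246 199 118  63  42  42  48  51  58  74  86  86  71  65
   80  93  97  95]
 [245 247 247 249 252 235 155  77  44  41  44  47  58  81 102 104  86  66
   71  86  94  93]
 [249 249 249 250 253 241 165  83  45  44  44  43  57  87 113 118  99  74
   67  77  88  94]
 [243 247 248 248 244 214 141  74  44  41  41  44  59  88 115 122 113  90
   71  72  86  94]
 [173 190 199 196 180 143  97  58  47  44  42  46  63  91 114 124 121 103
   79  71  82  94]
 [ 85  98 105 105  93  76  64  59  50  45  50  63  78  95 113 123 125 111
   85  72  78  91]
 [ 47  44  43  44  43  53  73  71  57  47  59  81  95  99 109 122 125 113
   88  71  76  88]
 [ 68  58  52  52  58  71  88  79  60  49  59  83  90  90 102 121 127 115
   92  70  71  85]
 [ 99  90  88  89  91  98 106  94  72  57  55  64  72  76  90 110 121
[... 905 characters left out ...]
3  48  49  62  89 122 138 125
   97  76  74  78]
 [ 59  79 105 144 195 228 228 203 158 130 114 112 115 120 130 139 140 123
   93  76  70  77]
 [ 55  70  94 126 167 209 229 227 216 202 196 191 190 183 169 155 135 114
   87  72  73  75]
 [ 52  62  83 108 135 176 212 226 229 231 231 229 225 212 184 153 127 100
   79  70  72  73]
 [ 51  62  78 100 117 145 174 197 213 219 219 214 207 189 161 132 107  85
   73  71  70  73]
 [ 51  59  79  97 114 125 142 155 163 169 166 166 157 144 126 107  91  81
   77  73  74  72]
 [ 52  62  75  95 109 115 120 124 126 129 132 128 122 116 109 102  94  93
   89  79  74  72]
 [ 51  63  79  97 107 112 112 112 113 116 115 114 112 110 110 109 109 107
   98  84  73  72]]
```

>>> arm_command([
  [[0, 0, -0.1], 0, 255],
  [[0, 0, -0.2], 0, 255],
  [[0, 0, -0.3], 0, 255],
  [[0, 0, -0.4], 0, 255],
  [[0, 0, -0.4], 0, 255],
])

```text
time_s: 13.98
tcp_pos: [0.506, 0.0552, 0.057]
tool_rot: [-180.0, 0.0, 25.3]
ft_force: [0.1, 0.5, 0.8]
grip_width: -0.0002
```

>>> arm_command([
  [[0, 0, -0.1], 0, 255],
  [[0, 0, -0.2], 0, 255],
  [[0, 0, -0.3], 0, 255],
  [[0, 0, -0.4], 0, 255],
  [[0, 0, -0.4], 0, 255],
])

```text
time_s: 14.6
tcp_pos: [0.506, 0.0553, 0.0531]
tool_rot: [-180.0, -0.0, 25.3]
ft_force: [-0.1, -0.1, 3.6]
grip_width: 0.0
```

>>> arm_command([
  [[0, 0, -0.05], 0, 255],
  [[0, 0, -0.1], 0, 255],
  [[0, 0, -0.15], 0, 255],
  [[0, 0, -0.2], 0, 255],
  [[0, 0, -0.2], 0, 255],
])

```text
time_s: 15.22
tcp_pos: [0.506, 0.0553, 0.0511]
tool_rot: [-180.0, -0.0, 25.3]
ft_force: [-0.4, 0.2, 4.0]
grip_width: 0.0
```

>>> arm_command([
  [[0, 0, -0.05], 0, 255],
  [[0, 0, -0.1], 0, 255],
  [[0, 0, -0.15], 0, 255],
  [[0, 0, -0.2], 0, 255],
  [[0, 0, -0.2], 0, 255],
])

```text
time_s: 15.85
tcp_pos: [0.5061, 0.0553, 0.0506]
tool_rot: [-179.9, -0.1, 25.3]
ft_force: [-3.1, 0.9, 20.4]
grip_width: -0.0004
```

Force reached about 4 N over roughly 6 mm, then a hard stop at 20 N, so the button is fully in. Releasing and moving clear.

>>> arm_command([
  [[0, 0, 0.5], 0, 255],
  [[0, 0, 2], 0, 255],
  [[0, 0, 5], 0, 255],
  [[0, 0, 9], 0, 255],
  [[0, 0, 14], 0, 255],
])

```text
time_s: 16.48
tcp_pos: [0.505, 0.0553, 0.19]
tool_rot: [180.0, 0.1, 25.3]
ft_force: [0.3, 0.4, 0.5]
grip_width: -0.0
```

>>> arm_command([
  [[1, 5, 0.5], 0, 255],
  [[2, 10, 0.5], 0, 255],
  [[3, 15.5, 0.5], 0, 255],
  [[4, 21, 0.5], 0, 255],
  [[4.8, 26, 0.5], 0, 255],
])

```text
time_s: 17.1
tcp_pos: [0.5538, 0.3176, 0.1943]
tool_rot: [180.0, -0.0, 25.4]
ft_force: [0.9, 0.0, -0.3]
grip_width: -0.0
```

>>> arm_command([
  [[0, 0, 0], 0, 255],
  [[0, 0, 0], 0, 255],
  [[0, 0, 0], 0, 255],
  [[0, 0, 0], 0, 255],
  [[0, 0, 0], 0, 255],
])

```text
time_s: 17.73
tcp_pos: [0.5541, 0.3144, 0.1943]
tool_rot: [-180.0, -0.0, 25.2]
ft_force: [-0.5, 0.3, 0.4]
grip_width: -0.0005
```

```bash
python3 mt.py t11.png
python3 - <<'E'
from h import *
a=cv2.imread("pics/t11.png"); b=snap("side","s11.png")
cv2.imwrite("pics/crop11.png",np.hstack([cv2.resize(a[160:270,240:350],(480,480),interpolation=2),cv2.resize(b[220:390,230:360],(320,418),interpolation=2)[:480] if 0 else cv2.copyMakeBorder(cv2.resize(b[220:390,230:360],(320,418),interpolation=2),0,62,0,0,0)]))
d=cv2.absdiff(cv2.imread("pics/top0.png"),a).max(2); d[:,:]=d; g=d>40
n,_,st,ce=cv2.connectedComponentsWithStats(g.astype(np.uint8))
print([(ce[i].round().tolist(),int(st[i,4])) for i in range(1,n) if st[i,4]>15])
E
```

```text
[0.5541 0.3144 0.1943] 25.230100374123353 [-0.5  0.3  0.4] 17.725
-95 4; -90 14; -85 17; -80 6; 
angle -84.56365245959647 n 41 r 0.07361700838296657
[([114.0, 350.0], 28467), ([271.0, 200.0], 90), ([306.0, 206.0], 109), ([196.0, 267.0], 348), ([180.0, 277.0], 25), ([206.0, 281.0], 88), ([126.0, 448.0], 1825)]
```

View pics/crop11.png

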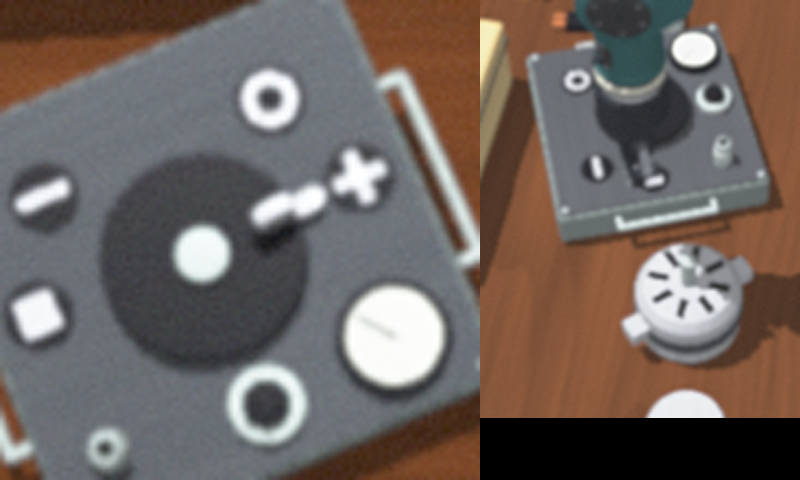

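The final view shows the nose squarely facing the plus, the button up, and the socket and alternator standing as before. The remaining top-view changes by the alternator look like arm and shadow. Handing in.

```bash
python3 -c "
from workcell import workorder; print(workorder.sign_off())"
```

```text
the job is handed in; nothing more can be done
None
```

The selector now points at the plus tag, and I then pressed the test button fully in. I released it, moved the arm clear and handed the job in at about 18 s. The sign-off gives no verdict.

- **Selector:** I pushed the tab clockwise from about +17° with the shut fingertip. The last top view puts the pointer at -84.6° and the plus at -85.0°. The angle read the same before and after the button press.
- **Button:** The force read about 4 N while the button went in, then met a hard stop at 20 N after roughly 6 mm of travel. In the last top and side views the button looks released. I saw no separate reading of its travel.
- **Loose parts:** The socket had not moved in the before/after comparison. Some pixels changed near the alternator. I put that down to the arm and its shadow, since it stands upright in the side view, but I did not measure its position.
- **What disagreed:** The fingertip sits about 10–25 mm higher than the reported tool position. My first sweep therefore passed over the tab without touching it; I went lower and the second push worked.
- **Side camera:** The arm blocked it from reading the final pointer angle, so that figure comes from the top camera alone.

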